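# Bed the engraved slate in its nest and crack open the sealer pot

### The job

I am about to brush sealer onto this engraved slate plaque: lay it flat and square, engraved face up, fully home in the pocket of the nest board and let go of it, without dropping it. Then pull the stuck lid of the sealer pot free by its knob and finish while still holding it, level and still over the mouth, with its rubber plug about 2 cm clear above the rim so that I can get the brush in; the sealer dries out fast, so never take the lid far from the pot, and leave everything else on the bench alone.

Things in the scene. Friction and masses are not known exactly. Their poses are not given: they have to be found in the camera images.
- plaque_mid (a point): centre (half-way up) of the black slate plaque with a pale engraved bamboo sprig: 110 mm along its x, 54 mm along y, 14 mm thick, 0.18 to 0.29 kg. It starts flat, engraved face (+z) up, on a grey rubber mat whose top is 4 mm above the bench.
- nest (a point): centre of the pocket floor of the fixed plywood nest board, 12 mm above the bench. Pocket 113 mm along x, 57 mm along y, z up, formed by four L-shaped aluminium corners 8 mm high with 4 mm lead-in chamfers. Long sides are open over their middle 60 mm, so fingers can hold the plaque by its long sides. Seated, the plaque's centre is 7 mm above this point. Either way round is good.
- pot_rim (a point): centre of the mouth of the stainless sealer pot, level with its rim, 90 mm above the bench; z up. Pot 108 mm across, on a foot 140 mm across that is bolted to the bench.
- lid_seal (a point): centre of the underside of the lid's black rubber plug (93 mm across, 9 mm deep); above it a steel disc 114 mm across, 5 mm thick; z is the lid's axis. Loose, 0.12 to 0.24 kg. Closed, the disc rests on the rim and this point is 9 mm below pot_rim. The rubber sticks: pulled up it resists with 8 to 18 N at its peak in the first 2 mm of lift, then lets go at once.
- lid_knob (a point): on the lid's axis, on its upright black knob, a cylinder 30 mm across, 36 mm high. This point is 41 mm above lid_seal, 23 mm above the metal at the knob's foot, 13 mm below the knob's top, and 122 mm above the bench while closed. Pinch it from above, any yaw.
- chisel: steel chisel, 145 mm long, 10 mm thick, lying on the mat beside the plaque; its length is its x axis; leave it alone
- brush: flat brush with a wooden handle, 175 mm long, 14 mm high, lying on the bench; leave it alone
- hammer: chasing hammer with a dark wooden handle, 240 mm long, lying on the bench; leave it alone
- bowl: steel bowl, 116 mm across, 50 mm high, on the bench; leave it alone
- jar: amber glass jar with a red cap, 60 mm across, 75 mm high, on the bench; leave it alone
- cork: cork sanding block, 110 x 65 x 38 mm, on the bench; leave it alone
- flask: white ceramic bottle, 68 mm across, 125 mm high, on the bench; leave it alone
There are look-alikes about, which are no part of the job. Leave any green look-alike of the part that bears nest alone. What is shaped like the part that bears lid_seal but brown is not meant.

How it is judged (in metres and radians):
On the way, in this order (a step that is already met when the one before it is completed fails the run):
1. the plaque lies fully home, flat and square, face up, in the pocket of the nest board and has been let go, the pot still closed (z of plaque_mid in the frame of nest between 0.0045 and 0.0085 m and horizontal distance between plaque_mid and nest below 0.0045 m and angle between the x axis of plaque_mid and the x axis of nest, either way round below 0.06 rad and angle between plaque_mid's own z axis and vertical below 0.04 rad and contact force between plaque and the fingers below 0.05 N and contact force between plaque and the arm below 0.05 N and linear speed of plaque below 0.02 m/s and z of lid_seal in the frame of pot_rim below -0.006 m), for 0.3 s.
2. the lid has been pulled free of its seal by the gripper, the plaque still in its nest (z of plaque_mid in the frame of nest between 0.0045 and 0.0085 m and horizontal distance between plaque_mid and nest below 0.0045 m and angle between the x axis of plaque_mid and the x axis of nest, either way round below 0.06 rad and angle between plaque_mid's own z axis and vertical below 0.04 rad and z of lid_seal in the frame of pot_rim above 0.004 m and contact force between lid and the fingers above 0.3 N and contact force between lid and pot below 0.05 N), for 0.2 s.
At the end, for the whole second after the job is handed in: Plaque let go, face up in the pocket (centre within 4.5 mm, height 1.5 mm, turn 0.06 rad, tilt 0.04 rad); the gripper holds the lid still (under 30 mm/s), clear of the pot, the underside of its plug 8 to 35 mm above the rim, within 25 mm of the pot's axis, tilted under 10 degrees (z of plaque_mid in the frame of nest between 0.0045 and 0.0085 m and horizontal distance between plaque_mid and nest below 0.0045 m and angle between the x axis of plaque_mid and the x axis of nest, either way round below 0.06 rad and angle between plaque_mid's own z axis and vertical below 0.04 rad and contact force between plaque and the fingers below 0.05 N and contact force between plaque and the arm below 0.05 N and linear speed of plaque below 0.02 m/s and z of lid_seal in the frame of pot_rim between 0.008 and 0.035 m and horizontal distance between lid_seal and pot_rim below 0.025 m and angle between lid_seal's own z axis and vertical below 0.175 rad and contact force between lid and the fingers above 0.3 N and contact force between lid and pot below 0.05 N and linear speed of lid below 0.03 m/s); the arm keeps its last pose, push and grip.
It fails at once if the plaque is dropped (falls free faster than 0.45 m/s, about 10 mm of fall) (contact force between plaque and anything else below 0.001 N and linear speed of plaque above 0.45 m/s).
It fails at once if the lid is taken far from the pot (its plug more than 70 mm above the rim, or more than 60 mm to the side) (z of lid_seal in the frame of pot_rim above 0.07 m or horizontal distance between lid_seal and pot_rim above 0.06 m).
It fails at once if a bystander on the bench is moved by more than 30 mm (distance of any of chisel, brush, hammer, bowl, jar, cork, flask from where it was at the start of the episode above 0.03 m).
It also fails if it takes over 51 s, if anything falls off the work surface, if the arm or the gripper's body presses on something with over 40 N, if the wrist force passes 120 N, or if a joint passes its speed limit or range.

### The arm

A 6-joint arm with a two-finger parallel gripper is mounted at the origin on the work surface. World frame = base frame: x ahead of the robot, y to its left, z up, the work surface at z = 0. Lengths are in m, angles in degrees, forces in N, time in s.
With the tool pointing down it reaches from about 0.25 to 0.725 m from the base axis. Payload 9.7 kg.
Tool frame: the origin (TCP) lies at the very end of the fingers, on their centre line; the grasp point (between the pads) lies 19 mm behind it; z points along the fingers, y is the line along which they close (so a half turn about z gives the same grasp; the last joint's range is limited). The gripper opens to 85 mm and grips with 20 to 120 N. Pads are 22 mm wide; open, the fingers measure 114 mm over their backs; the gripper's body (76 mm by 85 mm) begins 54 mm behind the grasp point. The pads swing forward as they close: fully open they stand 13 mm farther back than shut.
Start: joints at [-71.047, 4.979, 10.078, 95.1, 0, 90], TCP at [0.179, -0.52, 0.231] pointing down, gripper open.
Joint ranges: [-179.16, 179.16], [-48.56, 103.87], [-65.8, 70.77], [-126.05, 130.52], [-82.76, 87.17], [-180, 180]. Speed limits (degrees/s): [127.2, 127.2, 147.25, 180, 180, 180].

### API

Orientations are given as [roll, pitch, yaw] about the fixed x, y, z axes, in that order (R = Rz(yaw) Ry(pitch) Rx(roll)).
In Python, from workcell import telemetry, optics, workorder gives the robot as it stands.
- The arm moves only by the shell command python3 -m handwheel 'ROWS' [FORCE]. ROWS is JSON, a list of rows, each an object of numbers: "tx", "ty", "tz": the shift along the tool's x, y, z in m; "ax", "ay", "az": the turn, a rotation vector about the tool's x, y, z in degrees; "jaw": the gripper command: -1 is shut, 1 is fully open, values between are in proportion. A call has exactly 10 rows; each row shifts and turns the commanded pose from where the row before left it, along the tool's axes as they then stand; what a row does not reach is not made up. A row lasts 1/8 s, in which the tool goes at most 62.5 mm and 10.7 degrees, less where a joint would pass 70% of its speed; a pose out of reach is approached as far as the arm can. A call is refused whole if a number of a shift passes 0.0625 or a number of a turn 10.7, either way. A call with a gripper value outside its range is refused whole. The fingers move at their own pace and stop on an object; FORCE is the grip in N (left out, the last holds). Time passes only in rows, so rows that do not move let the fingers close, or fill a call up. It gives the time, the measured TCP pose, the force, the opening and the grip force at its end, in the units of the state.
- telemetry.get_obs(): the state, without advancing time (a new reading comes with each control period).
- optics.camera(name): name is "scene" or "top" or "wrist"; returns a dict with "color" (400x640x3 uint8, red, green, blue), "K" (3x3 intrinsics, pixels), "k1" (the pictures are not rectified: a ray, as slopes to the right and down, at radius r is drawn at 1 + k1 r^2 times it, then the intrinsics apply), "extrinsics" (4x4, takes a point from camera to world coordinates); the wrist camera has in their place "mount" (4x4, takes a point from camera to tool coordinates, whose origin is the TCP and whose axes are the flange's). Camera axes: x right, y down, z forward; pixel columns grow to the right and rows downward; lengths in m; the calibration is good to about 2 mm. A picture is of the moment at which its call begins: read the wrist's pose just before it. There is no depth.
- workorder.job_done(): hands the job in; it is judged then, once.
The state is a dict: "time": time; "q": joint angles; "qd": joint speeds; "joint_efforts": joint torques, N m; "ee_pos": TCP position; "tcp_rot": TCP orientation; "wrist_force": force on the tool from outside, world axes, zero at the start; "torque": the same for the moment, N m; "opening": finger opening in m; "grasp_force": force on a finger pad.
Only numpy, scipy, OpenCV 4.12 (cv2) and the standard library are available. Lean on these libraries where they do the work, as an engineer would, in place of code of your own. Each camera call takes 0.05 s, during which the arm holds its last target. There are 200 camera calls.

## Working session

There is one attempt and no reset: what is moved stays moved. The work goes in short steps, Python scripts to look and compute and a shell command to move; the robot and the scene stay as the last step left them, time stands still between calls to the robot, and variables do not carry over. Pictures are saved under pics/ and viewed, at most 10 in all, crops included, and the job is handed in when it is done.

```bash
mkdir -p pics; cat > h.py <<'E'
import numpy as np,cv2
from scipy.spatial.transform import Rotation as R
from workcell import telemetry,optics,workorder
def tool():
    o=telemetry.get_obs();T=np.eye(4);T[:3,3]=o["ee_pos"];T[:3,:3]=R.from_euler('xyz',o["tcp_rot"],degrees=True).as_matrix();return T
def grab(n,f):
    T=tool();c=optics.camera(n);E=np.array(c["extrinsics"]) if "extrinsics" in c else T@np.array(c["mount"])
    cv2.imwrite(f"pics/{f}.png",c["color"][:,:,::-1]);np.savez(f"pics/{f}.npz",K=c["K"],k1=c["k1"],E=E,T=T);return c["color"]
def px(f,pts,z):
    d=np.load(f"pics/{f}.npz");K=d["K"];k1=float(d["k1"]);E=d["E"]
    u=cv2.undistortPoints(np.array(pts,float).reshape(-1,1,2),K,np.array([k1,0,0,0,0.]))[:,0]
    r=np.c_[u,np.ones(len(u))]@E[:3,:3].T;o=E[:3,3]
    return o+r*((np.broadcast_to(z,len(u))-o[2])/r[:,2])[:,None]
def proj(f,P):
    d=np.load(f"pics/{f}.npz");W=np.linalg.inv(d["E"])
    return cv2.projectPoints(np.array(P,float).reshape(-1,1,3),cv2.Rodrigues(W[:3,:3])[0],W[:3,3],d["K"],np.array([float(d["k1"]),0,0,0,0]))[0][:,0]
E
python3 - <<'E'
from h import *
grab("top","top");grab("scene","scene")
print(telemetry.get_obs());d=optics.camera("wrist");print(d["mount"],d["K"],d["k1"])
E
```

```text
{'time': 0.1, 'q': array([-7.10444136e+01,  5.00793299e+00,  1.00391876e+01,  9.50989297e+01,
        5.28581717e-05,  9.00001177e+01]), 'qd': array([ 0.10058618, -0.02026183,  0.1737573 , -0.0109959 , -0.03228952,
        0.01086271]), 'joint_efforts': array([ 1.43895482e-03, -5.21563089e+01,  4.65651655e+01,  1.60608249e-02,
       -1.71356936e-05,  2.95205780e-05]), 'ee_pos': array([ 0.17859464, -0.51998475,  0.23065584]), 'tcp_rot': array([-1.79932325e+02, -5.27190767e-05,  1.89554686e+01]), 'wrist_force': array([ 0.7263532 , -0.27385336, -0.54795184]), 'torque': array([0.0183768 , 0.03931261, 0.01534968]), 'grasp_force': 0.0, 'opening': 0.0855866277276614}
[[ 6.00028780e-04 -9.47615811e-01 -3.19411828e-01  8.12577971e-02]
 [ 9.99999725e-01  4.29185611e-04  6.05254806e-04 -8.05864024e-04]
 [-4.36462063e-04 -3.19412103e-01  9.47615807e-01 -1.41736079e-01]
 [ 0.00000000e+00  0.00000000e+00  0.00000000e+00  1.00000000e+00]] [[284.05548652   0.         319.04761491]
 [  0.         284.05548652 199.25627664]
 [  0.           0.           1.        ]] -0.023562731270966066
```

View pics/top.png

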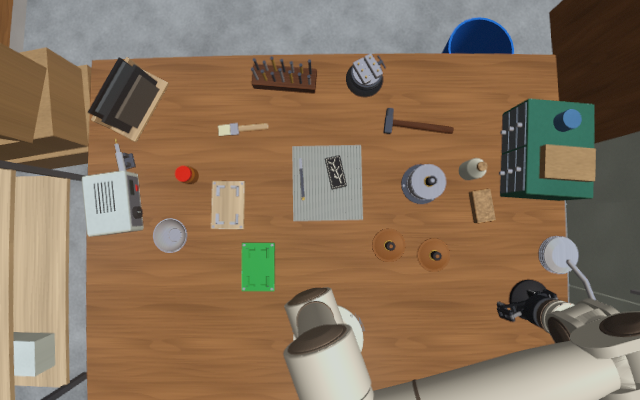

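View pics/scene.png

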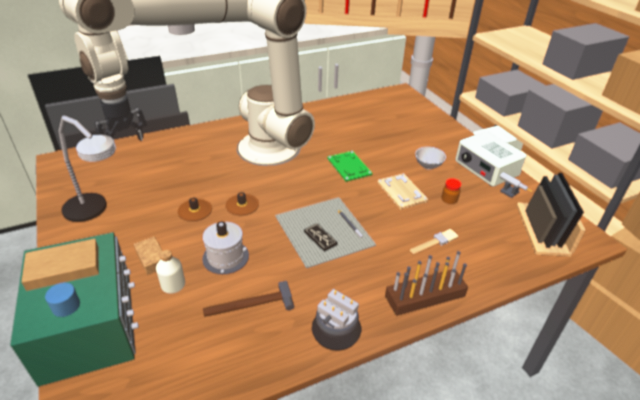

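Candidates in the top view:
- **Plaque:** the only black one, at (335,172).
- **Nest:** the plywood board at (228,204); the green look-alike at (258,266) is excluded.
- **Lid:** the steel one on the pot at (430,181); the brown ones at (388,245) and (436,255) are excluded.

I'll check this choice in one enlarged crop.

```bash
python3 - <<'E'
from h import *
a=cv2.imread("pics/top.png")
c=lambda x,y,w,h,s:cv2.resize(a[y:y+h,x:x+w],None,fx=s,fy=s,interpolation=cv2.INTER_CUBIC)
o=np.zeros((600,800,3),np.uint8)
A=c(200,170,60,70,6.0);o[:420,:360]=A
B=c(290,140,75,70,5.6);o[:392,370:790]=B
C=c(400,155,50,50,4.0);o[400:600,370:570]=C
cv2.imwrite("pics/crop.png",o)
print(px("top",[(228,204),(335,172),(428,182),(431,181)],[.012,.018,.09,.135]))
E
```

```text
[[ 0.46341433  0.3370791   0.012     ]
 [ 0.56829094 -0.0323994   0.018     ]
 [ 0.52339196 -0.33096435  0.09      ]
 [ 0.52231046 -0.32719168  0.135     ]]
```

View pics/crop.png

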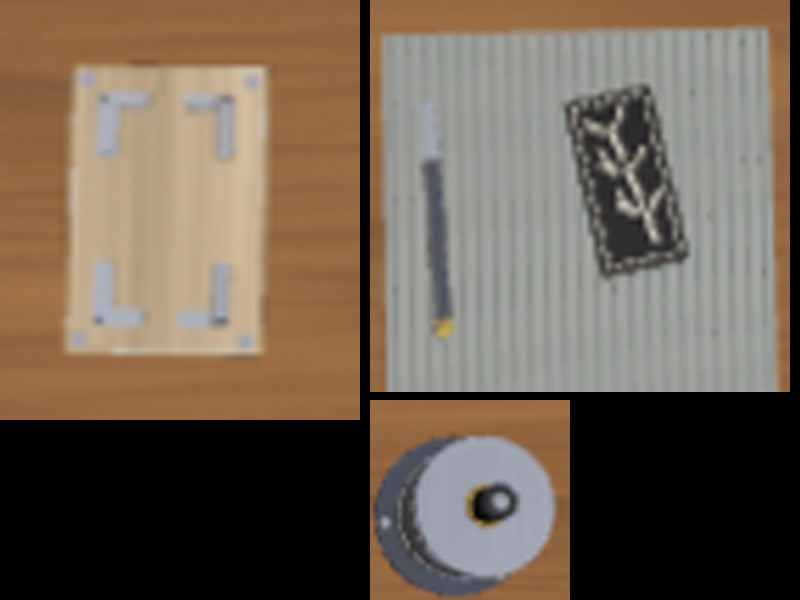

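The crop confirms the choice: plaque corners at crop (567,103), (648,86), (688,258), (606,276). The plywood nest has aluminium L corners at about (99,95), (234,97), (228,325), (95,322). The pot has the steel lid with the black knob at (495,502).

```bash
python3 - <<'E'
from h import *
def pose(q):  # corners TL,TR,BR,BL
    m=q.mean(0);v=(q[0]+q[1]-q[2]-q[3])/2;w=(q[0]+q[3]-q[1]-q[2])/2
    return m.round(4),np.hypot(*v[:2]).round(4),np.hypot(*w[:2]).round(4),np.degrees(np.arctan2(v[1],v[0])).round(2),np.degrees(np.arctan2(-w[0],w[1])).round(2)
p=np.array([(567,103),(648,86),(688,258),(606,276)],float)
print(pose(px("top",np.c_[(p[:,0]-370)/5.6+290-.4,p[:,1]/5.6+140-.4],.018)))
n=np.array([(98,94),(234,96),(230,327),(94,323)],float)
print(pose(px("top",n/6+[200,170]-.4,.020)))
b=np.array([(76,66),(267,68),(262,354),(66,352)],float)
print(pose(px("top",b/6+[200,170]-.4,.012)))
k=px("top",[((495-370)/4+400,(502-400)/4+155)],.135);print(k)
d=px("top",[((485-370)/4+400,(506-400)/4+155)],.095);print(d)
print(tool())
E
```

```text
(array([ 0.5688, -0.0342,  0.018 ]), np.float64(0.1089), np.float64(0.0511), np.float64(11.97), np.float64(11.45))
(array([0.4613, 0.3388, 0.02  ]), np.float64(0.1311), np.float64(0.0781), np.float64(-1.01), np.float64(-1.97))
(array([0.4616, 0.3388, 0.012 ]), np.float64(0.1642), np.float64(0.1118), np.float64(-1.53), np.float64(-1.31))
[[ 0.52386711 -0.32802698  0.135     ]]
[[ 0.5245283  -0.33197886  0.095     ]]
[[ 9.45787511e-01  3.24785852e-01 -3.67785857e-04  1.78574066e-01]
 [ 3.24786059e-01 -9.45786998e-01  9.85549839e-04 -5.20005975e-01]
 [-2.77544369e-05 -1.05157245e-03 -9.99999447e-01  2.30730211e-01]
 [ 0.00000000e+00  0.00000000e+00  0.00000000e+00  1.00000000e+00]]
```

```bash
python3 -m handwheel '[{"az":7,"jaw":1},{"tx":0.045,"ty":-0.037},{"tx":0.045,"ty":-0.037},{"tx":0.045,"ty":-0.037},{"tx":0.045,"ty":-0.037},{"tx":0.045,"ty":-0.037},{"tx":0.045,"ty":-0.037},{"tx":0.045,"ty":-0.037},{"tx":0.045,"ty":-0.037},{"tx":0.045,"ty":-0.037}]' 40
```

```text
$[0]: bad value
```

```bash
python3 -m handwheel '[{"tx":0,"ty":0,"tz":0,"ax":0,"ay":0,"az":7,"jaw":1},{"tx":0.045,"ty":-0.037,"tz":0,"ax":0,"ay":0,"az":0,"jaw":1},{"tx":0.045,"ty":-0.037,"tz":0,"ax":0,"ay":0,"az":0,"jaw":1},{"tx":0.045,"ty":-0.037,"tz":0,"ax":0,"ay":0,"az":0,"jaw":1},{"tx":0.045,"ty":-0.037,"tz":0,"ax":0,"ay":0,"az":0,"jaw":1},{"tx":0.045,"ty":-0.037,"tz":0,"ax":0,"ay":0,"az":0,"jaw":1},{"tx":0.045,"ty":-0.037,"tz":0,"ax":0,"ay":0,"az":0,"jaw":1},{"tx":0.045,"ty":-0.037,"tz":0,"ax":0,"ay":0,"az":0,"jaw":1},{"tx":0.045,"ty":-0.037,"tz":0,"ax":0,"ay":0,"az":0,"jaw":1},{"tx":0.045,"ty":-0.037,"tz":0,"ax":0,"ay":0,"az":0,"jaw":1}]' 40; python3 -c "
from h import *
print(tool()[:3,:3].T@(np.array([.5688,-.0342,.14])-tool()[:3,3]))"
```

```text
time: 1.4
ee_pos: [0.5068, -0.1088, 0.2312]
tcp_rot: [180.0, -0.0, 12.0]
wrist_force: [0.3, -0.5, -0.3]
opening: 0.0856
grasp_force: 0.0
[ 0.07613388 -0.06009133  0.09117541]
```

```bash
python3 -m handwheel '[{"tx":0.03,"ty":-0.024,"tz":0.01,"ax":0,"ay":0,"az":0,"jaw":1},{"tx":0.03,"ty":-0.024,"tz":0.02,"ax":0,"ay":0,"az":0,"jaw":1},{"tx":0.016,"ty":-0.012,"tz":0.03,"ax":0,"ay":0,"az":0,"jaw":1},{"tx":0,"ty":0,"tz":0.031,"ax":0,"ay":0,"az":0,"jaw":1},{"tx":0,"ty":0,"tz":0,"ax":0,"ay":0,"az":0,"jaw":1},{"tx":0,"ty":0,"tz":0,"ax":0,"ay":0,"az":0,"jaw":1},{"tx":0,"ty":0,"tz":0,"ax":0,"ay":0,"az":0,"jaw":1},{"tx":0,"ty":0,"tz":0,"ax":0,"ay":0,"az":0,"jaw":1},{"tx":0,"ty":0,"tz":0,"ax":0,"ay":0,"az":0,"jaw":1},{"tx":0,"ty":0,"tz":0,"ax":0,"ay":0,"az":0,"jaw":1}]'; python3 -c "
from h import *
grab('wrist','w1')"
```

```text
time: 2.65
ee_pos: [0.5678, -0.0361, 0.1405]
tcp_rot: [180.0, -0.0, 11.9]
wrist_force: [0.4, 0.4, 0.6]
opening: 0.085
grasp_force: 0.0
```

View pics/w1.png

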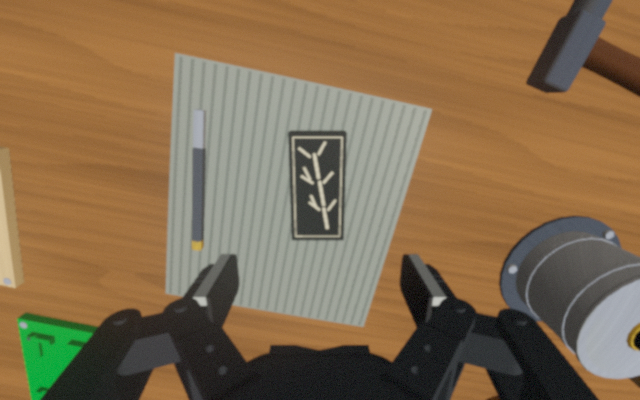

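The wrist view shows the plaque at (318,185), with corners at about (290,132), (345,131), (343,239), (292,240). The chisel is well to the left at (198,180).

```bash
python3 - <<'E'
from h import *
a=cv2.imread("pics/w1.png")
g=(a.max(2)<75).astype(np.uint8);g[:, :270]=0;g[:,365:]=0;g[:115]=0;g[255:]=0
c=max(cv2.findContours(g,0,2)[0],key=cv2.contourArea)
q=cv2.approxPolyDP(c,6,True)[:,0];print(q.tolist())
P=px("w1",c[:,0],.018)
r=cv2.minAreaRect((P[:,:2]*1000).astype(np.float32));print(r)
ctr=np.r_[np.array(r[0])/1000,.018];T=tool();print(ctr,T[:3,:3].T@(ctr-T[:3,3]),"yaw",11.9)
E
```

```text
[[296, 150], [298, 233], [336, 233], [337, 203], [328, 231], [306, 203], [310, 192], [319, 205], [311, 160]]
((565.4517822265625, -34.186302185058594), (84.65345001220703, 40.182403564453125), 11.966075897216797)
[ 0.56545178 -0.0341863   0.018     ] [-0.00193685 -0.0023722   0.12238276] yaw 11.9
```

```bash
python3 - <<'E'
from h import *
a=cv2.imread("pics/w1.png")
g=(a.max(2)<100).astype(np.uint8);g[:, :270]=0;g[:,365:]=0;g[:115]=0;g[255:]=0
ys,xs=np.nonzero(g);c=np.c_[xs,ys]
print(cv2.convexHull(c)[:,0].tolist())
P=px("w1",cv2.convexHull(c)[:,0],.018)
r=cv2.minAreaRect((P[:,:2]*1000).astype(np.float32));print(r)
P=px("w1",[(289.5,131.5),(345.5,131.5),(343,239.5),(292,240)],.018);print(P.mean(0))
T=tool()
for m in (P.mean(0),np.r_[np.array(r[0])/1000,.018]):print(T[:3,:3].T@(m-T[:3,3]))
E
```

```text
[[345, 163], [344, 204], [343, 222], [342, 238], [341, 239], [293, 239], [292, 237], [291, 230], [288, 134], [289, 132], [291, 131], [343, 131], [345, 133]]
((570.5620727539062, -33.08759307861328), (108.83793640136719, 53.1419677734375), 11.826312065124512)
[ 0.57000521 -0.03360099  0.018     ]
[ 0.0026391  -0.00200209  0.12238327]
[ 0.00329019 -0.00238906  0.12238334]
```

```bash
python3 -m handwheel '[{"tx":0.003,"ty":-0.0022,"tz":0.03,"ax":0,"ay":0,"az":0,"jaw":1},{"tx":0,"ty":0,"tz":0.035,"ax":0,"ay":0,"az":0,"jaw":1},{"tx":0,"ty":0,"tz":0.035,"ax":0,"ay":0,"az":0,"jaw":1},{"tx":0,"ty":0,"tz":0.02,"ax":0,"ay":0,"az":0,"jaw":1},{"tx":0,"ty":0,"tz":0.01,"ax":0,"ay":0,"az":0,"jaw":1},{"tx":0,"ty":0,"tz":0.0085,"ax":0,"ay":0,"az":0,"jaw":1},{"tx":0,"ty":0,"tz":0,"ax":0,"ay":0,"az":0,"jaw":1},{"tx":0,"ty":0,"tz":0,"ax":0,"ay":0,"az":0,"jaw":1},{"tx":0,"ty":0,"tz":0,"ax":0,"ay":0,"az":0,"jaw":0.35},{"tx":0,"ty":0,"tz":0,"ax":0,"ay":0,"az":0,"jaw":0.35}]' 50
python3 -m handwheel '[{"tx":0,"ty":0,"tz":0,"ax":0,"ay":0,"az":0,"jaw":-1},{"tx":0,"ty":0,"tz":0,"ax":0,"ay":0,"az":0,"jaw":-1},{"tx":0,"ty":0,"tz":0,"ax":0,"ay":0,"az":0,"jaw":-1},{"tx":0,"ty":0,"tz":0,"ax":0,"ay":0,"az":0,"jaw":-1},{"tx":0,"ty":0,"tz":0,"ax":0,"ay":0,"az":0,"jaw":-1},{"tx":0,"ty":0,"tz":0,"ax":0,"ay":0,"az":0,"jaw":-1},{"tx":0,"ty":0,"tz":0,"ax":0,"ay":0,"az":0,"jaw":-1},{"tx":0,"ty":0,"tz":0,"ax":0,"ay":0,"az":0,"jaw":-1},{"tx":0,"ty":0,"tz":0,"ax":0,"ay":0,"az":0,"jaw":-1},{"tx":0,"ty":0,"tz":0,"ax":0,"ay":0,"az":0,"jaw":-1}]' 50
```

```text
time: 3.95
ee_pos: [0.5705, -0.0333, 0.0021]
tcp_rot: [180.0, -0.0, 12.0]
wrist_force: [-0.2, -0.1, -1.0]
opening: 0.0577
grasp_force: 0.0
time: 5.2
ee_pos: [0.5707, -0.0333, 0.0025]
tcp_rot: [180.0, -0.1, 12.0]
wrist_force: [-0.7, -0.5, 5.8]
opening: 0.0521
grasp_force: 53.8
```

```bash
python3 -m handwheel '[{"tx":0,"ty":0,"tz":-0.005,"ax":0,"ay":0,"az":0,"jaw":-1},{"tx":0,"ty":0,"tz":-0.015,"ax":0,"ay":0,"az":0,"jaw":-1},{"tx":0,"ty":0,"tz":-0.03,"ax":0,"ay":0,"az":0,"jaw":-1},{"tx":0,"ty":0,"tz":-0.04,"ax":0,"ay":0,"az":0,"jaw":-1},{"tx":0,"ty":0,"tz":-0.03,"ax":0,"ay":0,"az":4,"jaw":-1},{"tx":0,"ty":0,"tz":-0.01,"ax":0,"ay":0,"az":5.3,"jaw":-1},{"tx":0,"ty":0,"tz":0,"ax":0,"ay":0,"az":4,"jaw":-1},{"tx":-0.01,"ty":-0.02,"tz":0,"ax":0,"ay":0,"az":0,"jaw":-1},{"tx":-0.02,"ty":-0.04,"tz":0,"ax":0,"ay":0,"az":0,"jaw":-1},{"tx":-0.022,"ty":-0.041,"tz":0,"ax":0,"ay":0,"az":0,"jaw":-1}]' 60
python3 -m handwheel '[{"tx":-0.024,"ty":-0.044,"tz":0,"ax":0,"ay":0,"az":0,"jaw":-1},{"tx":-0.024,"ty":-0.044,"tz":0,"ax":0,"ay":0,"az":0,"jaw":-1},{"tx":-0.024,"ty":-0.044,"tz":0,"ax":0,"ay":0,"az":0,"jaw":-1},{"tx":-0.024,"ty":-0.044,"tz":0,"ax":0,"ay":0,"az":0,"jaw":-1},{"tx":-0.024,"ty":-0.044,"tz":0,"ax":0,"ay":0,"az":0,"jaw":-1},{"tx":-0.017,"ty":-0.03,"tz":0,"ax":0,"ay":0,"az":0,"jaw":-1},{"tx":-0.01,"ty":-0.016,"tz":0,"ax":0,"ay":0,"az":0,"jaw":-1},{"tx":0,"ty":0,"tz":0,"ax":0,"ay":0,"az":0,"jaw":-1},{"tx":0,"ty":0,"tz":0,"ax":0,"ay":0,"az":0,"jaw":-1},{"tx":0,"ty":0,"tz":0,"ax":0,"ay":0,"az":0,"jaw":-1}]'; python3 -c "
from h import *
grab('wrist','w2')"
```

```text
time: 6.45
ee_pos: [0.5191, 0.029, 0.1325]
tcp_rot: [-178.2, 0.1, 2.3]
wrist_force: [1.1, -0.1, -1.8]
opening: 0.0525
grasp_force: 63.7
time: 7.7
ee_pos: [0.3656, 0.1243, 0.1528]
tcp_rot: [-171.8, 0.1, 12.8]
wrist_force: [-0.1, 0.8, -2.8]
opening: 0.0521
grasp_force: 63.7
```

View pics/w2.png

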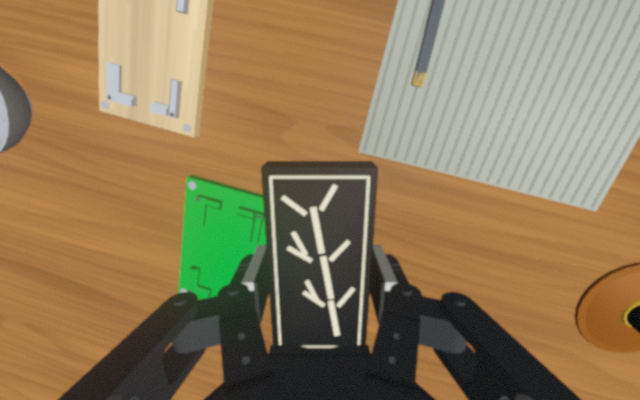

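The wrist view shows the plaque held square in the fingers (centre about (320,255)) and the nest board at the upper left (155,65). The tool has tilted 8° on the way, so I'll check the joints.

```bash
python3 - <<'E'
from h import *
o=telemetry.get_obs();print(o["q"].round(1),o["ee_pos"],o["tcp_rot"])
T=tool()
# correction to vertical, yaw -1.4, as rotvec in tool frame
G=R.from_euler('xyz',[180,0,-1.4],degrees=True)
r=R.from_matrix(T[:3,:3]).inv()*G;print(r.as_rotvec(degrees=True))
d=np.array([.38,.338,.13])-T[:3,3];print("in goal axes",G.inv().apply(d))
E
```

```text
[ 12.8 -18.7 -20.3  88.5   8.2 179.9] [0.3655819  0.12431506 0.15287737] [-1.71819149e+02  1.40186866e-01  1.28081782e+01]
[-8.12147106  1.15356361 14.17396694]
in goal axes [ 0.00919301 -0.21397342  0.02287737]
```

```bash
python3 -m handwheel '[{"tx":0,"ty":0,"tz":0,"ax":-8.2,"ay":0,"az":0,"jaw":-1},{"tx":0,"ty":0,"tz":0,"ax":0,"ay":0,"az":-6,"jaw":-1},{"tx":0,"ty":0,"tz":0,"ax":0,"ay":0,"az":-10.5,"jaw":-1},{"tx":0,"ty":0,"tz":0,"ax":0,"ay":0,"az":-10.5,"jaw":-1},{"tx":0,"ty":0,"tz":0,"ax":0,"ay":0,"az":-10.5,"jaw":-1},{"tx":0,"ty":0,"tz":0,"ax":0,"ay":0,"az":-10.5,"jaw":-1},{"tx":0,"ty":0,"tz":0,"ax":0,"ay":0,"az":-10.5,"jaw":-1},{"tx":0,"ty":0,"tz":0,"ax":0,"ay":0,"az":-10.5,"jaw":-1},{"tx":0,"ty":0,"tz":0,"ax":0,"ay":0,"az":-10.5,"jaw":-1},{"tx":0,"ty":0,"tz":0,"ax":0,"ay":0,"az":-10.5,"jaw":-1}]'
python3 -m handwheel '[{"tx":0,"ty":0,"tz":0,"ax":0,"ay":0,"az":-10.5,"jaw":-1},{"tx":0,"ty":0,"tz":0,"ax":0,"ay":0,"az":-10.5,"jaw":-1},{"tx":0,"ty":0,"tz":0,"ax":0,"ay":0,"az":-10.5,"jaw":-1},{"tx":0,"ty":0,"tz":0,"ax":0,"ay":0,"az":-10.5,"jaw":-1},{"tx":0,"ty":0,"tz":0,"ax":0,"ay":0,"az":-10.5,"jaw":-1},{"tx":0,"ty":0,"tz":0,"ax":0,"ay":0,"az":-10.5,"jaw":-1},{"tx":0,"ty":0,"tz":0,"ax":0,"ay":0,"az":-10.5,"jaw":-1},{"tx":0,"ty":0,"tz":0,"ax":0,"ay":0,"az":-2,"jaw":-1},{"tx":0,"ty":0,"tz":0,"ax":0,"ay":0,"az":0,"jaw":-1},{"tx":0,"ty":0,"tz":0,"ax":0,"ay":0,"az":0,"jaw":-1}]'
python3 - <<'E'
from h import *
o=telemetry.get_obs();print(o["q"].round(1),o["ee_pos"],o["tcp_rot"])
T=tool()
G=R.from_euler('xyz',[180,0,178.6],degrees=True)
print((R.from_matrix(T[:3,:3]).inv()*G).as_rotvec(degrees=True))
print(G.inv().apply(np.array([.54,.338,.12])-T[:3,3]))
E
```

```text
time: 9.0
ee_pos: [0.3717, 0.1002, 0.1529]
tcp_rot: [-179.9, -1.1, 104.7]
wrist_force: [0.1, -0.5, -1.8]
opening: 0.0522
grasp_force: 63.8
time: 10.25
ee_pos: [0.3715, 0.1003, 0.1531]
tcp_rot: [179.0, -0.4, 179.7]
wrist_force: [0.3, 0.2, -1.8]
opening: 0.0524
grasp_force: 63.8
[ 14.3 -18.6 -19.9  88.8   1.1  14.6] [0.37151056 0.10029346 0.15305553] [179.00587816  -0.39489654 179.74377672]
[ 0.9901433  -0.4047961   1.14031763]
[-0.16263145  0.24175214  0.03305553]
```

```bash
python3 -m handwheel '[{"tx":0,"ty":0,"tz":0,"ax":1,"ay":-0.4,"az":1.1,"jaw":-1},{"tx":-0.014,"ty":0.022,"tz":0,"ax":0,"ay":0,"az":0,"jaw":-1},{"tx":-0.03,"ty":0.044,"tz":0,"ax":0,"ay":0,"az":0,"jaw":-1},{"tx":-0.03,"ty":0.044,"tz":0,"ax":0,"ay":0,"az":0,"jaw":-1},{"tx":-0.03,"ty":0.044,"tz":0,"ax":0,"ay":0,"az":0,"jaw":-1},{"tx":-0.03,"ty":0.044,"tz":0,"ax":0,"ay":0,"az":0,"jaw":-1},{"tx":-0.02,"ty":0.03,"tz":0.015,"ax":0,"ay":0,"az":0,"jaw":-1},{"tx":-0.009,"ty":0.014,"tz":0.018,"ax":0,"ay":0,"az":0,"jaw":-1},{"tx":0,"ty":0,"tz":0,"ax":0,"ay":0,"az":0,"jaw":-1},{"tx":0,"ty":0,"tz":0,"ax":0,"ay":0,"az":0,"jaw":-1}]'; python3 -c "
from h import *
grab('wrist','w3')
a=cv2.imread('pics/w3.png');cv2.imwrite('pics/w3z.png',cv2.resize(a[0:360,160:560],None,fx=1.65,fy=1.65,interpolation=cv2.INTER_CUBIC))"
```

```text
time: 11.5
ee_pos: [0.5393, 0.3385, 0.1207]
tcp_rot: [-180.0, 0.0, 178.7]
wrist_force: [-0.5, 0.7, -1.1]
opening: 0.0523
grasp_force: 63.9
```

View pics/w3z.png

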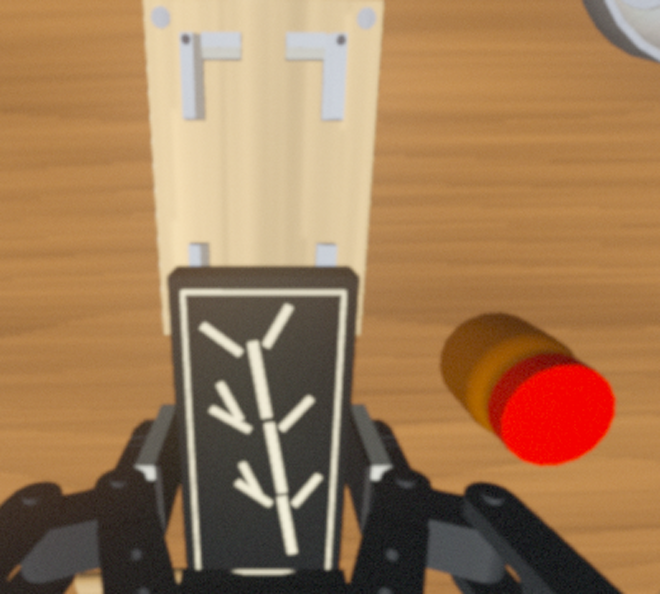

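The crop shows the plaque held centred between the fingers, spanning x 170–357, with its front bottom edge at y≈268. The nest's upper L pieces have outer edges at x 181 and 347 and y 33, with arm ends at y≈119. The lower L arms start at y≈243, with outer edges at x 189 and 336.

```bash
python3 - <<'E'
from h import *
f=lambda p:np.array(p,float)/1.65+[160,0]-.2
T=np.load("pics/w3.npz")["T"]
def sh(n,p,z):
    P=px("w3",f(p),z);print(n,P.round(4)[:,:2].tolist());return P
o=sh("outer L/R at 3 rows",[(181,33),(347,33),(182.5,110),(344,110),(189,255),(336.5,255)],.020)
m=(o[0::2]+o[1::2])/2;print("mids",m.round(4)[:,:2].tolist(),"yaw",np.degrees(np.arctan2((m[0]-m[2])[1],(m[0]-m[2])[0])))
e=sh("arm ends",[(193,119),(333,119),(199,243),(326,243)],.012);print("centre from ends",e.mean(0))
s=sh("board sides",[(146,30),(381,30),(159,240),(365,240)],.012)
m=(s[0::2]+s[1::2])/2;print(m[:,:2]);
i=sh("inner far edge",[(222,59),(305,59)],.012)
b=sh("plaque bottom front",[(185,268),(343,268)],.1222)
print("in tool",((b-T[:3,3])@T[:3,:3]).round(4).tolist())
E
```

```text
outer L/R at 3 rows [[0.3952, 0.3048], [0.3968, 0.3802], [0.4274, 0.3032], [0.4291, 0.3797], [0.4964, 0.3015], [0.498, 0.378]]
mids [[0.396, 0.3425], [0.4283, 0.3415], [0.4972, 0.3398]] yaw 178.4593500935096
arm ends [[0.4307, 0.3068], [0.4321, 0.3757], [0.4915, 0.306], [0.4929, 0.3735]]
centre from ends [0.46179144 0.34050721 0.012     ]
board sides [[0.3915, 0.2873], [0.3938, 0.3974], [0.4894, 0.2848], [0.4917, 0.3941]]
[[0.39265406 0.34232527]
 [0.49055571 0.33949104]]
inner far edge [[0.4046, 0.3224], [0.4054, 0.3618]]
plaque bottom front [[0.4836, 0.3167], [0.4846, 0.3645]]
in tool [[0.0552, -0.0231, -0.0015], [0.0553, 0.0247, -0.0016]]
```

```bash
python3 -m handwheel '[{"tx":0.025,"ty":-0.0005,"tz":0,"ax":0,"ay":0,"az":0.2,"jaw":-1},{"tx":0.035,"ty":0,"tz":0.01,"ax":0,"ay":0,"az":0,"jaw":-1},{"tx":0.0173,"ty":0,"tz":0.02,"ax":0,"ay":0,"az":0,"jaw":-1},{"tx":0,"ty":0,"tz":0.025,"ax":0,"ay":0,"az":0,"jaw":-1},{"tx":0,"ty":0,"tz":0.025,"ax":0,"ay":0,"az":0,"jaw":-1},{"tx":0,"ty":0,"tz":0.01,"ax":0,"ay":0,"az":0,"jaw":-1},{"tx":0,"ty":0,"tz":0,"ax":0,"ay":0,"az":0,"jaw":-1},{"tx":0,"ty":0,"tz":0,"ax":0,"ay":0,"az":0,"jaw":-1},{"tx":0,"ty":0,"tz":0,"ax":0,"ay":0,"az":0,"jaw":-1},{"tx":0,"ty":0,"tz":0,"ax":0,"ay":0,"az":0,"jaw":-1}]' 40; python3 -c "
from h import *
grab('wrist','w4');o=telemetry.get_obs();print(o['ee_pos'],o['tcp_rot'],o['wrist_force'])"
```

```text
time: 12.8
ee_pos: [0.4625, 0.3403, 0.0306]
tcp_rot: [180.0, 0.0, 178.6]
wrist_force: [-0.4, -0.1, -2.4]
opening: 0.0524
grasp_force: 63.8
[0.4624727  0.34024287 0.03044196] [1.79989571e+02 2.85529484e-02 1.78582459e+02] [-1.19300196  0.39408243 -2.24383992]
```

View pics/w4.png

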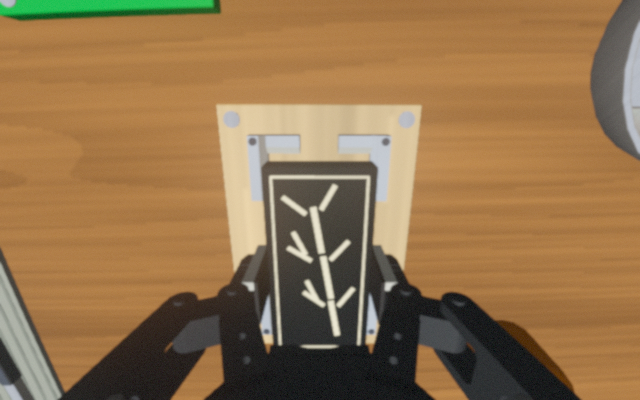

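The plaque is lined up over the pocket: L outer edges at x 247 and 391 (mid 319), plaque edges 263–377 (mid 320). I'll lower it slowly.

```bash
python3 -c "
from h import *
P=px('w4',[(247,135),(391,135)],.020);print(P.round(4),P.mean(0))"
python3 -m handwheel '[{"tx":0.0005,"ty":-0.0003,"tz":0.004,"ax":0,"ay":0,"az":0,"jaw":-1},{"tx":0,"ty":0,"tz":0.004,"ax":0,"ay":0,"az":0,"jaw":-1},{"tx":0,"ty":0,"tz":0.003,"ax":0,"ay":0,"az":0,"jaw":-1},{"tx":0,"ty":0,"tz":0.002,"ax":0,"ay":0,"az":0,"jaw":-1},{"tx":0,"ty":0,"tz":0.002,"ax":0,"ay":0,"az":0,"jaw":-1},{"tx":0,"ty":0,"tz":0.002,"ax":0,"ay":0,"az":0,"jaw":-1},{"tx":0,"ty":0,"tz":0,"ax":0,"ay":0,"az":0,"jaw":-1},{"tx":0,"ty":0,"tz":0,"ax":0,"ay":0,"az":0,"jaw":-1},{"tx":0,"ty":0,"tz":0,"ax":0,"ay":0,"az":0,"jaw":-1},{"tx":0,"ty":0,"tz":0,"ax":0,"ay":0,"az":0,"jaw":-1}]' 40
```

```text
[[0.3943 0.3045 0.02  ]
 [0.3961 0.3803 0.02  ]] [0.39518483 0.34237929 0.02      ]
time: 14.1
ee_pos: [0.4618, 0.3399, 0.0132]
tcp_rot: [-180.0, 0.0, 178.6]
wrist_force: [-0.7, -1.0, -2.2]
opening: 0.0524
grasp_force: 63.8
```

```bash
python3 -m handwheel '[{"tx":0,"ty":0,"tz":0.001,"ax":0,"ay":0,"az":0,"jaw":-1},{"tx":0,"ty":0,"tz":0.001,"ax":0,"ay":0,"az":0,"jaw":-1},{"tx":0,"ty":0,"tz":0.001,"ax":0,"ay":0,"az":0,"jaw":-1},{"tx":0,"ty":0,"tz":0,"ax":0,"ay":0,"az":0,"jaw":-1},{"tx":0,"ty":0,"tz":0,"ax":0,"ay":0,"az":0,"jaw":-1},{"tx":0,"ty":0,"tz":0,"ax":0,"ay":0,"az":0,"jaw":-1},{"tx":0,"ty":0,"tz":0,"ax":0,"ay":0,"az":0,"jaw":-1},{"tx":0,"ty":0,"tz":0,"ax":0,"ay":0,"az":0,"jaw":-1},{"tx":0,"ty":0,"tz":0,"ax":0,"ay":0,"az":0,"jaw":-1},{"tx":0,"ty":0,"tz":0,"ax":0,"ay":0,"az":0,"jaw":-1}]' 40
```

```text
time: 15.35
ee_pos: [0.4618, 0.3398, 0.0105]
tcp_rot: [180.0, 0.0, 178.6]
wrist_force: [-3.2, -2.3, 5.6]
opening: 0.0525
grasp_force: 64.7
```

```bash
python3 -m handwheel '[{"tx":0,"ty":0,"tz":0,"ax":0,"ay":0,"az":0,"jaw":0.5},{"tx":0,"ty":0,"tz":0,"ax":0,"ay":0,"az":0,"jaw":0.7},{"tx":0,"ty":0,"tz":0,"ax":0,"ay":0,"az":0,"jaw":0.7},{"tx":0,"ty":0,"tz":0,"ax":0,"ay":0,"az":0,"jaw":0.7},{"tx":0,"ty":0,"tz":-0.01,"ax":0,"ay":0,"az":0,"jaw":0.7},{"tx":0,"ty":0,"tz":-0.02,"ax":0,"ay":0,"az":0,"jaw":0.7},{"tx":0,"ty":0,"tz":-0.035,"ax":0,"ay":0,"az":0,"jaw":0.7},{"tx":0,"ty":0,"tz":-0.035,"ax":0,"ay":0,"az":0,"jaw":0.7},{"tx":0,"ty":0,"tz":0,"ax":0,"ay":0,"az":0,"jaw":0.7},{"tx":0,"ty":0,"tz":0,"ax":0,"ay":0,"az":0,"jaw":0.7}]' 40; python3 -c "
from h import *
grab('wrist','w5');a=cv2.imread('pics/w5.png');cv2.imwrite('pics/w5z.png',cv2.resize(a[60:320,190:450],None,fx=2.3,fy=2.3,interpolation=cv2.INTER_CUBIC));print(telemetry.get_obs()['q'].round(1))"
```

```text
time: 16.6
ee_pos: [0.4618, 0.3398, 0.1101]
tcp_rot: [180.0, 0.0, 178.6]
wrist_force: [-0.6, 0.3, -0.7]
opening: 0.0725
grasp_force: 0.0
[36.4  7.5 -0.7 81.9 -0.  37.8]
```

View pics/w5z.png

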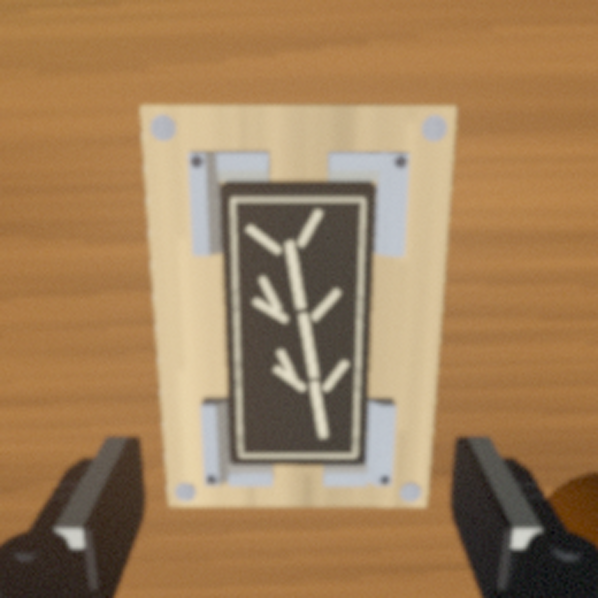

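The plaque sits in the pocket between the four L corners: plaque mid x 298 against L mid 299, and its edges are parallel to the L pieces. Now to the pot.

```bash
python3 - <<'E'
from h import *
f=lambda p:np.array(p,float)/2.3+[190,60]-.2
P=px("w5",f([(223,190),(374,190),(365,461),(230,461)]),.026);print("plaque",P.round(4)[:,:2].tolist(),P.mean(0))
L=px("w5",f([(190,153),(408,153),(395,485),(204,485)]),.020);print("L",L.round(4)[:,:2].tolist(),L.mean(0))
E
python3 -m handwheel '[{"tx":0,"ty":0,"tz":-0.04,"ax":0,"ay":0,"az":0,"jaw":0.7},{"tx":0,"ty":-0.02,"tz":-0.04,"ax":0,"ay":0,"az":0,"jaw":0.7},{"tx":-0.004,"ty":-0.04,"tz":-0.03,"ax":0,"ay":0,"az":0,"jaw":0.7},{"tx":-0.006,"ty":-0.05,"tz":-0.015,"ax":0,"ay":0,"az":0,"jaw":0.7},{"tx":-0.006,"ty":-0.05,"tz":0,"ax":0,"ay":0,"az":0,"jaw":0.7},{"tx":-0.006,"ty":-0.05,"tz":0,"ax":0,"ay":0,"az":0,"jaw":0.7},{"tx":-0.006,"ty":-0.05,"tz":0,"ax":0,"ay":0,"az":0,"jaw":0.7},{"tx":-0.006,"ty":-0.05,"tz":0,"ax":0,"ay":0,"az":0,"jaw":0.7},{"tx":-0.006,"ty":-0.05,"tz":0,"ax":0,"ay":0,"az":0,"jaw":0.7},{"tx":-0.006,"ty":-0.05,"tz":0,"ax":0,"ay":0,"az":0,"jaw":0.7}]' 
python3 -m handwheel '[{"tx":-0.006,"ty":-0.05,"tz":0,"ax":0,"ay":0,"az":0,"jaw":0.7},{"tx":-0.006,"ty":-0.05,"tz":0,"ax":0,"ay":0,"az":0,"jaw":0.7},{"tx":-0.006,"ty":-0.05,"tz":0,"ax":0,"ay":0,"az":0,"jaw":0.7},{"tx":-0.006,"ty":-0.05,"tz":0,"ax":0,"ay":0,"az":0,"jaw":0.7},{"tx":-0.006,"ty":-0.03,"tz":0,"ax":0,"ay":0,"az":0,"jaw":0.7},{"tx":0,"ty":-0.02,"tz":0,"ax":0,"ay":0,"az":0,"jaw":0.7},{"tx":0,"ty":0,"tz":0,"ax":0,"ay":0,"az":0,"jaw":0.7},{"tx":0,"ty":0,"tz":0,"ax":0,"ay":0,"az":0,"jaw":0.7},{"tx":0,"ty":0,"tz":0,"ax":0,"ay":0,"az":0,"jaw":0.7},{"tx":0,"ty":0,"tz":0,"ax":0,"ay":0,"az":0,"jaw":0.7}]'; python3 -c "
from h import *
grab('wrist','w6');print(telemetry.get_obs()['q'].round(1))"
```

```text
plaque [[0.4069, 0.3162], [0.4082, 0.3678], [0.5134, 0.3657], [0.5122, 0.3126]] [0.46017001 0.34055018 0.026     ]
L [[0.3947, 0.3048], [0.3965, 0.3801], [0.5285, 0.3787], [0.5266, 0.3005]] [0.46159976 0.34100751 0.02      ]
time: 17.9
ee_pos: [0.4972, -0.0728, 0.2341]
tcp_rot: [180.0, -0.1, 178.6]
wrist_force: [0.8, 0.4, 0.4]
opening: 0.0727
grasp_force: 0.0
time: 19.15
ee_pos: [0.5216, -0.3211, 0.2355]
tcp_rot: [-180.0, 0.0, 178.6]
wrist_force: [0.3, -0.1, -0.3]
opening: 0.0725
grasp_force: 0.0
[-31.6  14.   20.8  96.7  -0.  -30.3]
```

View pics/w6.png

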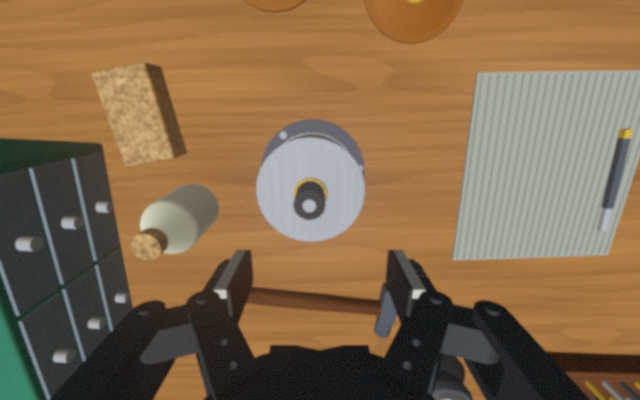

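The wrist view shows the steel lid disc centred at (311,189), spanning x 257–365 and y 137–241, with the knob top at (309,206). The flask's nearest edge is at (217,205).

```bash
python3 - <<'E'
from h import *
T=tool()
P=px("w6",[(309,206),(311,189),(150,246),(217,205)],[.135,.095,.125,.09]);print(P.round(4))
for p in P:print(((p-T[:3,3])@T[:3,:3]).round(4))
E
```

```text
[[ 0.5262 -0.33    0.135 ]
 [ 0.5219 -0.3292  0.095 ]
 [ 0.5688 -0.4912  0.125 ]
 [ 0.539  -0.4312  0.09  ]]
[-0.0048 -0.0086  0.1005]
[-0.0005 -0.0078  0.1405]
[-0.0512 -0.1687  0.1106]
[-0.02   -0.1094  0.1455]
```

```bash
python3 -m handwheel '[{"tx":-0.0026,"ty":-0.0085,"tz":0.02,"ax":0,"ay":0,"az":0,"jaw":0.7},{"tx":0,"ty":0,"tz":0.03,"ax":0,"ay":0,"az":0,"jaw":0.7},{"tx":0,"ty":0,"tz":0.03,"ax":0,"ay":0,"az":0,"jaw":0.7},{"tx":0,"ty":0,"tz":0.025,"ax":0,"ay":0,"az":0,"jaw":0.7},{"tx":0,"ty":0,"tz":0.015,"ax":0,"ay":0,"az":0,"jaw":0.7},{"tx":0,"ty":0,"tz":0.0115,"ax":0,"ay":0,"az":0,"jaw":0.7},{"tx":0,"ty":0,"tz":0,"ax":0,"ay":0,"az":0,"jaw":0.7},{"tx":0,"ty":0,"tz":0,"ax":0,"ay":0,"az":0,"jaw":0.7},{"tx":0,"ty":0,"tz":0,"ax":0,"ay":0,"az":0,"jaw":0},{"tx":0,"ty":0,"tz":0,"ax":0,"ay":0,"az":0,"jaw":0}]' 40
python3 -m handwheel '[{"tx":0,"ty":0,"tz":0,"ax":0,"ay":0,"az":0,"jaw":-1},{"tx":0,"ty":0,"tz":0,"ax":0,"ay":0,"az":0,"jaw":-1},{"tx":0,"ty":0,"tz":0,"ax":0,"ay":0,"az":0,"jaw":-1},{"tx":0,"ty":0,"tz":0,"ax":0,"ay":0,"az":0,"jaw":-1},{"tx":0,"ty":0,"tz":0,"ax":0,"ay":0,"az":0,"jaw":-1},{"tx":0,"ty":0,"tz":0,"ax":0,"ay":0,"az":0,"jaw":-1},{"tx":0,"ty":0,"tz":0,"ax":0,"ay":0,"az":0,"jaw":-1},{"tx":0,"ty":0,"tz":0,"ax":0,"ay":0,"az":0,"jaw":-1},{"tx":0,"ty":0,"tz":0,"ax":0,"ay":0,"az":0,"jaw":-1},{"tx":0,"ty":0,"tz":0,"ax":0,"ay":0,"az":0,"jaw":-1}]' 100
```

```text
time: 20.45
ee_pos: [0.5241, -0.3305, 0.1042]
tcp_rot: [-180.0, 0.0, 178.6]
wrist_force: [1.2, 0.4, 0.6]
opening: 0.0429
grasp_force: 0.0
time: 21.7
ee_pos: [0.524, -0.3305, 0.1044]
tcp_rot: [-180.0, 0.1, 178.6]
wrist_force: [-1.7, 0.0, 5.8]
opening: 0.0276
grasp_force: 98.5
```

```bash
python3 -m handwheel '[{"tx":0,"ty":0,"tz":-0.001,"ax":0,"ay":0,"az":0,"jaw":-1},{"tx":0,"ty":0,"tz":-0.001,"ax":0,"ay":0,"az":0,"jaw":-1},{"tx":0,"ty":0,"tz":-0.001,"ax":0,"ay":0,"az":0,"jaw":-1},{"tx":0,"ty":0,"tz":-0.002,"ax":0,"ay":0,"az":0,"jaw":-1},{"tx":0,"ty":0,"tz":-0.003,"ax":0,"ay":0,"az":0,"jaw":-1},{"tx":0,"ty":0,"tz":-0.003,"ax":0,"ay":0,"az":0,"jaw":-1},{"tx":0,"ty":0,"tz":-0.003,"ax":0,"ay":0,"az":0,"jaw":-1},{"tx":0,"ty":0,"tz":-0.002,"ax":0,"ay":0,"az":0,"jaw":-1},{"tx":0,"ty":0,"tz":0,"ax":0,"ay":0,"az":0,"jaw":-1},{"tx":0,"ty":0,"tz":0,"ax":0,"ay":0,"az":0,"jaw":-1}]' 100
python3 -m handwheel '[{"tx":0,"ty":0,"tz":-0.003,"ax":0,"ay":0,"az":0,"jaw":-1},{"tx":0,"ty":0,"tz":-0.004,"ax":0,"ay":0,"az":0,"jaw":-1},{"tx":0,"ty":0,"tz":-0.004,"ax":0,"ay":0,"az":0,"jaw":-1},{"tx":0,"ty":0,"tz":-0.002,"ax":0,"ay":0,"az":0,"jaw":-1},{"tx":0,"ty":0,"tz":0,"ax":0,"ay":0,"az":0,"jaw":-1},{"tx":0,"ty":0,"tz":0,"ax":0,"ay":0,"az":0,"jaw":-1},{"tx":0,"ty":0,"tz":0,"ax":0,"ay":0,"az":0,"jaw":-1},{"tx":0,"ty":0,"tz":0,"ax":0,"ay":0,"az":0,"jaw":-1},{"tx":0,"ty":0,"tz":0,"ax":0,"ay":0,"az":0,"jaw":-1},{"tx":0,"ty":0,"tz":0,"ax":0,"ay":0,"az":0,"jaw":-1}]'; python3 -c "
from h import *
grab('scene','s2');print(telemetry.get_obs()['opening'])
a=cv2.imread('pics/s2.png');cv2.imwrite('pics/s2z.png',cv2.resize(a[150:290,130:330],None,fx=4,fy=4,interpolation=cv2.INTER_CUBIC))"
```

```text
time: 22.95
ee_pos: [0.5238, -0.3304, 0.1196]
tcp_rot: [-180.0, -0.0, 178.6]
wrist_force: [-0.4, 0.1, -2.2]
opening: 0.0275
grasp_force: 99.9
time: 24.2
ee_pos: [0.5238, -0.3304, 0.1327]
tcp_rot: [-180.0, 0.0, 178.6]
wrist_force: [-1.0, 0.0, -1.7]
opening: 0.0275
grasp_force: 99.9
0.027831514696946037
```

View pics/s2z.png

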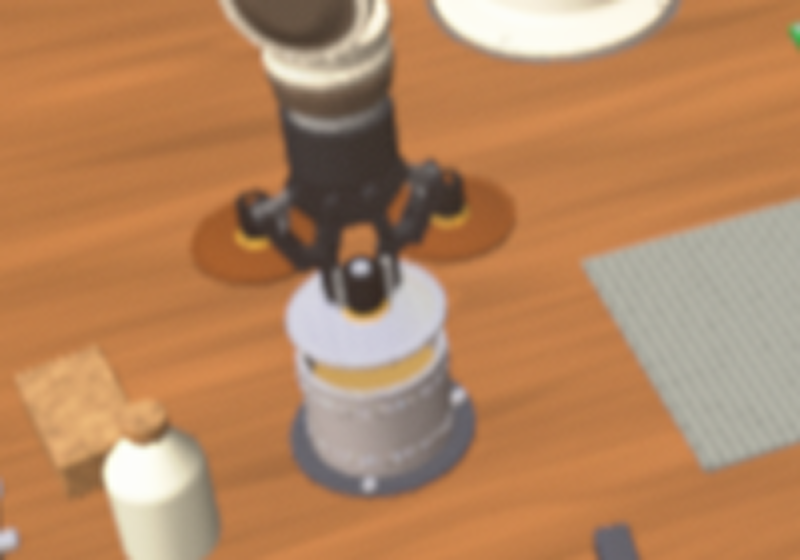

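The lid is held level at (365,310) in the crop. The open mouth shows below it, and the measured lift of 28 mm puts the plug about 19 mm above the rim.

```bash
python3 -c "
from h import *
print(workorder.job_done())"
```

```text
the job is handed in; nothing more can be done
None
```

I handed the job in at about 24 s of the 51 s limit: the plaque is let go face up in the nest pocket, and the gripper is holding the lid level over the pot with its plug about 19 mm above the rim; the hand-in gave no verdict.

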